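# Slide the ring mandrel into its parking bay

### The arm

A 6-joint arm with a two-finger parallel gripper is mounted at the origin on the work surface. World frame = base frame: x ahead of the robot, y to its left, z up, the work surface at z = 0. Lengths are in m, angles in degrees, forces in N, time in s.
With the tool pointing down it reaches from about 0.4 to 0.825 m from the base axis. Payload 7 kg.
Tool frame: the origin (TCP) lies on the centre line of the jaws, within the pads' length; the fingertips stand 14 mm ahead of it and the grasp point (between the pads) lies 5 mm behind it; z points along the fingers, y is the line along which they close (so a half turn about z gives the same grasp; the last joint's range is limited). The gripper opens to 88 mm and grips with 3 to 60 N. Pads are 19 mm wide; open, the fingers measure 130 mm over their backs; the gripper's body (78 mm by 193 mm) begins 47 mm behind the grasp point.
Start: joints at [93.111, 20.546, 0.682, 0, -70.136, -16.507], TCP at [0.156, 0.657, 0.241] pointing down, gripper open.
Joint ranges: [-176.03, 176.03], [-82.01, 121.73], [-58.28, 71.71], [-173.87, 95.51], [-174.79, -0.11], [-173.66, 173.66]. Speed limits (degrees/s): [136.94, 136.94, 172.46, 180, 180, 180].

### API

Orientations are given as [roll, pitch, yaw] about the fixed x, y, z axes, in that order (R = Rz(yaw) Ry(pitch) Rx(roll)).
In Python, from plant import r gives the robot as it stands.
- The arm moves only by the tool send_rows, never from a script. Its argument "steps" is a list of rows, each an object with "dp": the shift along the tool's x, y, z in mm, a list of three; "roll": the turn about the tool's z in rad; "jaw": the opening in per cent of the stroke, from 0 (shut) to 100 (fully open). In form: [{"dp": [tx, ty, tz], "roll": roll, "jaw": jaw}, ...]. A call has 1 to 5 rows; each row is the pose to reach, as a shift and turn from the pose commanded when the call began, along the tool's axes at that moment; what a row does not reach only later rows make up. A row lasts 1/8 s, in which the tool goes at most 62.5 mm and 10.7 degrees, less where a joint would pass 70% of its speed; a pose out of reach is approached as far as the arm can. A call with a gripper value outside its range is refused whole. The fingers move at their own pace and stop on an object; "newtons" is the grip in N (left out, the last holds). Time passes only in rows, so rows that repeat a pose let the fingers close. It gives the time, the measured TCP pose, the force, the opening and the grip force at its end, in the units of the state.
- r.get_state(): the state, without advancing time (a new reading comes with each control period).
- r.capture(name): name is "side" or "top"; returns a dict with "image" (480x640x3 uint8, blue, green, red), "K" (3x3 intrinsics, pixels), "rvec" (rotation vector, rad) and "tvec" (3), from world to camera coordinates, as OpenCV has them. Camera axes: x right, y down, z forward; pixel columns grow to the right and rows downward; lengths in m; the calibration is good to about 2 mm. A picture is of the moment at which its call begins. There is no depth.
- r.close_job(): hands the job in; it is judged then, once.
The state is a dict: "time_s": time; "joints": joint angles; "qd": joint speeds; "joint_torque": joint torques, N m; "tcp_pos": TCP position; "eef_rot": TCP orientation; "contact_force": force on the tool from outside, world axes, zero at the start; "moment": the same for the moment, N m; "gripper_width": finger opening in m; "gripper_force": force on a finger pad.
Only numpy, scipy, OpenCV 4.12 (cv2) and the standard library are available. Lean on these libraries where they do the work, as an engineer would, in place of code of your own. Each camera call takes 0.05 s, during which the arm holds its last target. There are 200 camera calls.

### The job

Push the standing ring mandrel across the bench into the empty blue parking bay until its foot is against the back wall, and leave it standing there. Push only on its brass foot, low down, so that it slides upright: do not touch the steel spike, and do not grip, lift or tip the mandrel. Leave the bottles and everything else on the bench where they are.

Things in the scene. Friction and masses are not known exactly. Their poses are not given: they have to be found in the camera images.
- mandrel: ring mandrel, 240 mm tall, upright: round brass foot 76 mm in diameter and 26 mm high, with a slim tapered steel spike rising from its middle (19 mm thick at the foot, 11 mm near the top). Loose, about 0.5 kg, slides on the bench at some 2 to 8 N; pushed high up it tips over. Origin: centre of the foot's underside, z up
- mandrel_spike: the steel spike of the mandrel, fixed to the foot; it must not be touched. Origin: its lower end on the axis, 26 mm above the foot's underside; 214 mm long along z
- foot_mid (a point): centre of the brass foot, 13 mm above its underside, on the mandrel's axis
- bay_blue: U-shaped bay fixed to the bench, painted blue and empty: the goal. Walls 30 mm high, 10 thick (back 12), no floor; inside 90 mm wide (y), 50 deep (x), open to its -x, roughly towards the robot. Origin: on the bench on its centre line, 38 mm before the back wall's inner face (a parked foot's centre); own +x points at the back wall; side walls start 12 mm before the origin. Bays are 140 mm or more apart, in either order, each slightly turned.
- bay_red: U-shaped bay fixed to the bench, painted red, occupied by the amber bottle. Walls 30 mm high, 10 thick (back 12), no floor; inside 90 mm wide (y), 50 deep (x), open to its -x, roughly towards the robot. Origin: on the bench on its centre line, 38 mm before the back wall's inner face (a parked foot's centre); own +x points at the back wall; side walls start 12 mm before the origin. Bays are 140 mm or more apart, in either order, each slightly turned.
- bottle_amber: amber glass bottle with black cap, 56 mm in diameter, 170 mm tall, standing loose in the red bay. Origin: centre of its underside
- bottle_green: green glass bottle with white cap, 56 mm in diameter, 150 mm tall, standing loose on the left, beyond the hammer. Origin: centre of its underside
- hammer: hammer 260 mm long with wooden handle, lying loose on the left of the bench. Origin: on its underside at mid-length, x from handle to head
- bangle_a: steel bangle, 68 mm in diameter, 8 mm high, lying flat on the left. Origin: centre of its underside
- bangle_b: copper bangle, 64 mm in diameter, 10 mm high, lying flat on the right. Origin: centre of its underside
- jar: white jar, 68 mm in diameter, 60 mm tall, standing on the right. Origin: centre of its underside
Things that resemble listed ones, but are neither listed nor needed, are in the scene too. What is shaped like the mandrel but turquoise is not meant. There is more than one size of the bay_blue; the one meant has the size given above.

How it is judged:
By the outcome, as a careful person would: the job done as asked, in the order asked, and still so for the second after the job is handed in, with the robot touching nothing.
It also fails if it takes over 67 s, if anything falls off the work surface, if the arm or the gripper's body presses on something with over 40 N, if the wrist force passes 120 N, or if a joint passes its speed limit or range.

## Working session

There is one attempt and no reset: what is moved stays moved. The work goes in short steps, Python scripts to look and compute and a tool call to move; the robot and the scene stay as the last step left them, time stands still between calls to the robot, and variables do not carry over. Pictures are saved under pics/ and viewed, at most 10 in all, crops included, and the job is handed in when it is done.

Besides the shell and the picture viewer there is one more tool, called by a JSON object that holds its "api" and its "payload". send_rows: Moves the arm, as the interface text tells. Its arguments: {"type":"object","properties":{"steps":{"type":"array","items":{"type":"object","properties":{"dp":{"type":"array","items":{"type":"number"}},"roll":{"type":"number"},"jaw":{"type":"number"}}}},"newtons":{"type":"number"}},"required":["steps"]}

```bash
mkdir -p pics; cat > h.py <<'E'
import cv2, numpy as np
from plant import r
def cam(n):
    c=r.capture(n); R=cv2.Rodrigues(np.array(c["rvec"],float))[0]
    return c["image"],np.array(c["K"],float),R,np.array(c["tvec"],float).reshape(3)
def ray(c,uv,z):
    _,K,R,t=c; d=R.T@np.linalg.inv(K)@np.array([uv[0],uv[1],1.]); o=-R.T@t
    return o+d*(z-o[2])/d[2]
def proj(c,p):
    _,K,R,t=c; q=K@(R@np.array(p,float)+t); return q[:2]/q[2]
E
python3 - <<'E'
from h import *
for n in("top","side"):
    c=cam(n); cv2.imwrite(f"pics/{n}0.png",c[0]); print(n,-c[2].T@c[3])
print(r.get_state())
E
```

```text
top [ 0.45720077 -0.01992381  1.06491157]
side [ 0.0091523  -0.79722552  0.7522002 ]
{'time_s': 0.1, 'joints': array([ 9.31122426e+01,  2.05886993e+01,  6.39790259e-01, -1.65947708e-02,
       -7.01340878e+01, -1.65068211e+01]), 'qd': array([ 0.01093857, -0.19487265,  0.07684803,  0.12803611, -0.0890144 ,
       -0.03400524]), 'joint_torque': array([-8.47602823e-04, -5.84162271e+01,  2.93751812e+01,  7.01550320e+00,
        1.01984519e-02, -4.22915753e-05]), 'tcp_pos': array([0.15630227, 0.65624719, 0.23971032]), 'eef_rot': array([ 1.79915991e+02, -8.62591170e-03, -1.34002227e+01]), 'contact_force': array([-0.35714073, -0.33632122, -0.31093569]), 'moment': array([-0.00197861,  0.03075158, -0.00865668]), 'gripper_force': 0.0, 'gripper_width': 0.08786503723873773}
```

View pics/top0.png

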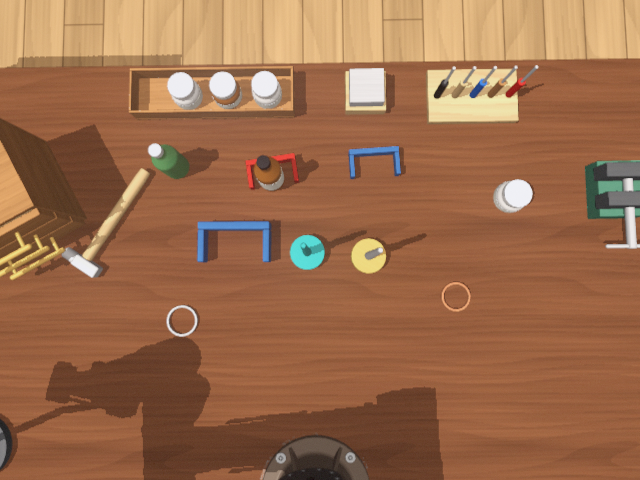

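View pics/side0.png

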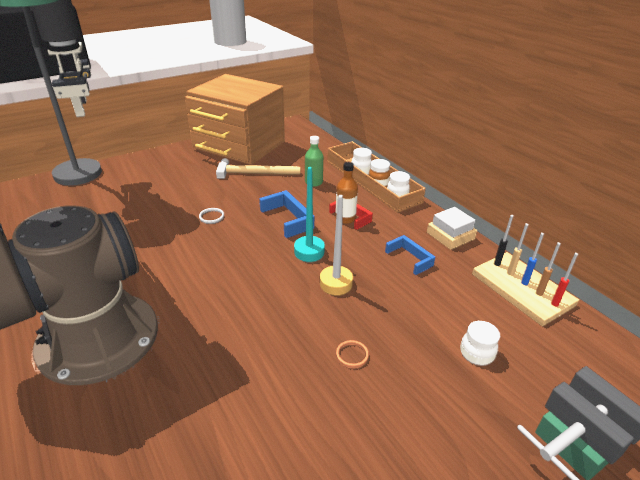

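Candidates: for the mandrel, brass (369,256) or turquoise (307,252), so brass. For the bay, blue (375,160) about 50 px wide or blue (234,240) about 72 px wide. I'll measure both and check my choice in one close crop.

```bash
cat > m.py <<'E'
from h import *
def foot(c):
    hsv=cv2.cvtColor(c[0],cv2.COLOR_BGR2HSV)
    m=cv2.inRange(hsv,(20,90,120),(32,255,255)); m[:200]=0; m[:,:310]=0; m[:,460:]=0
    m=cv2.morphologyEx(m,cv2.MORPH_CLOSE,np.ones((9,9)))
    k=max(cv2.findContours(m,0,1)[0],key=cv2.contourArea)
    k=cv2.convexHull(k)
    P=np.array([ray(c,p[0],.026)[:2] for p in k],np.float32)
    (x,y),rad=cv2.minEnclosingCircle(P); a=cv2.contourArea(P)
    M=cv2.moments(P.reshape(-1,1,2)*1000)
    return np.array([x,y]),rad,2*(a/np.pi)**.5, np.array([M['m10'],M['m01']])/M['m00']/1000
def bays(c,z=.03):
    hsv=cv2.cvtColor(c[0],cv2.COLOR_BGR2HSV)
    m=cv2.inRange(hsv,(103,120,60),(125,255,255)); m[:125]=0
    for k in cv2.findContours(m,0,1)[0]:
        if cv2.contourArea(k)<150: continue
        P=np.array([ray(c,p[0],z)[:2] for p in k],np.float32)
        print(cv2.boundingRect(k),cv2.minAreaRect(P),cv2.boxPoints(cv2.minAreaRect(P)).round(4).tolist())
E
python3 - <<'E'
from m import *
c=cam("top"); print(foot(c)); bays(c)
s=cam("side"); print("side",foot(s))
cv2.imwrite("pics/crop.png",cv2.resize(c[0][130:290,280:440],None,fx=3.75,fy=3.75,interpolation=cv2.INTER_CUBIC))
E
```

```text
(array([ 0.50315028, -0.12007943]), 0.03809385374188423, 0.07454465373076558, array([ 0.5028744 , -0.11993518]))
(198, 222, 72, 40) ((0.5365333557128906, 0.1725631207227707), (0.15507858991622925, 0.08504696935415268), 89.39266967773438) [[0.49320000410079956, 0.09549999982118607], [0.5781999826431274, 0.09459999948740005], [0.5799000263214111, 0.24959999322891235], [0.49480000138282776, 0.25049999356269836]]
(349, 147, 52, 31) ((0.7085503339767456, -0.13683375716209412), (0.06333278864622116, 0.11037039011716843), 1.9883865118026733) [[0.675000011920929, -0.0828000009059906], [0.6787999868392944, -0.1931000053882599], [0.7421000003814697, -0.19089999794960022], [0.7383000254631042, -0.08060000091791153]]
side (array([ 0.50085002, -0.12127727]), 0.03868648037314415, 0.0741659426661986, array([ 0.50054034, -0.12189998]))
```

View pics/crop.png

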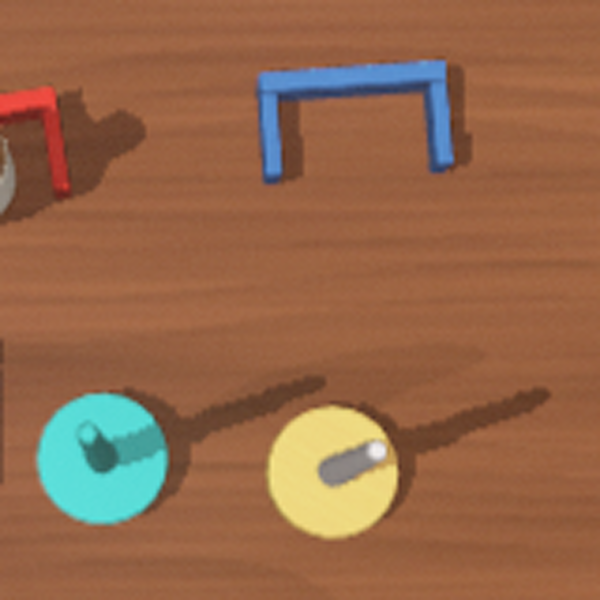

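The crop shows the plain brass mandrel with its foot at (369,256). The small blue bay, 110 mm outside and so 90 mm inside, opens towards the robot. The foot measures 76 mm, which fits.

The gripper body's clearance to the spike looks tight: 47.5 mm from TCP to axis against a 39 mm body half-width. I'll bring the hand into view and measure it.

{"api": "send_rows", "payload": {"steps": [{"dp": [20,18,-40],"roll": 0,"jaw": 0},{"dp": [65,55,-50],"roll": 0,"jaw": 0},{"dp": [107,93,-50],"roll": 0,"jaw": 0},{"dp": [150,130,-50],"roll": 0,"jaw": 0},{"dp": [190,168,-50],"roll": 0,"jaw": 0}], "newtons": 10}}

```text
time_s: 0.82
tcp_pos: [0.3031, 0.4475, 0.2906]
eef_rot: [-180.0, -0.0, -13.4]
contact_force: [0.9, 1.6, -0.1]
gripper_width: 0.0433
gripper_force: 0.0
```

{"api": "send_rows", "payload": {"steps": [{"dp": [30,44,0],"roll": -0.05,"jaw": 0},{"dp": [61,87,0],"roll": -0.1,"jaw": 0},{"dp": [91,131,0],"roll": -0.15,"jaw": 0},{"dp": [122,174,0],"roll": -0.2,"jaw": 0},{"dp": [152,218,0],"roll": -0.234,"jaw": 0}]}}

```text
time_s: 1.45
tcp_pos: [0.3999, 0.2002, 0.2908]
eef_rot: [-180.0, -0.0, 0.1]
contact_force: [1.4, 1.3, -0.7]
gripper_width: 0.0007
gripper_force: 0.0
```

{"api": "send_rows", "payload": {"steps": [{"dp": [0,60,0],"roll": 0,"jaw": 0},{"dp": [0,120,0],"roll": 0,"jaw": 0},{"dp": [0,180,0],"roll": 0,"jaw": 0},{"dp": [0,240,0],"roll": 0,"jaw": 0},{"dp": [0,300,0],"roll": 0,"jaw": 0}]}}

```text
time_s: 2.08
tcp_pos: [0.3992, -0.0999, 0.291]
eef_rot: [-180.0, -0.1, 0.0]
contact_force: [2.5, 0.8, 0.1]
gripper_width: 0.0004
gripper_force: 0.0
```

```bash
python3 - <<'E'
from m import *
s=cam("side"); st=r.get_state(); p=st["tcp_pos"]; print(p,st["eef_rot"],st["gripper_width"])
u=proj(s,p); print(u); x,y=u.astype(int)
a,b=max(0,x-110),max(0,y-110)
cv2.imwrite("pics/side1.png",cv2.resize(s[0][b:b+150,a:a+200],None,fx=4,fy=4,interpolation=cv2.INTER_CUBIC)); print(a,b)
for q in [(39,0,-52),(-39,0,-52),(9.5,0,14),(-9.5,0,14),(0,96.5,-52),(0,-96.5,-52)]:
    w=p+np.array([q[0],-q[1],-q[2]])/1000; print(q,(proj(s,w)-[a,b])*4)
E
```

```text
[ 0.39820827 -0.10553315  0.29069889] [ 1.79910738e+02  2.91899608e-02 -2.08555531e-01] 0.0006312248152870769
[291.36046667 183.82352542]
181 73
(39, 0, -52) [512.31979108 324.10277448]
(-39, 0, -52) [363.7262028 364.776714 ]
(9.5, 0, 14) [459.17550303 463.58628322]
(-9.5, 0, 14) [424.5712225 474.1929386]
(0, 96.5, -52) [553.47150996 435.37874956]
(0, -96.5, -52) [341.0918399  265.23841332]
```

View pics/side1.png

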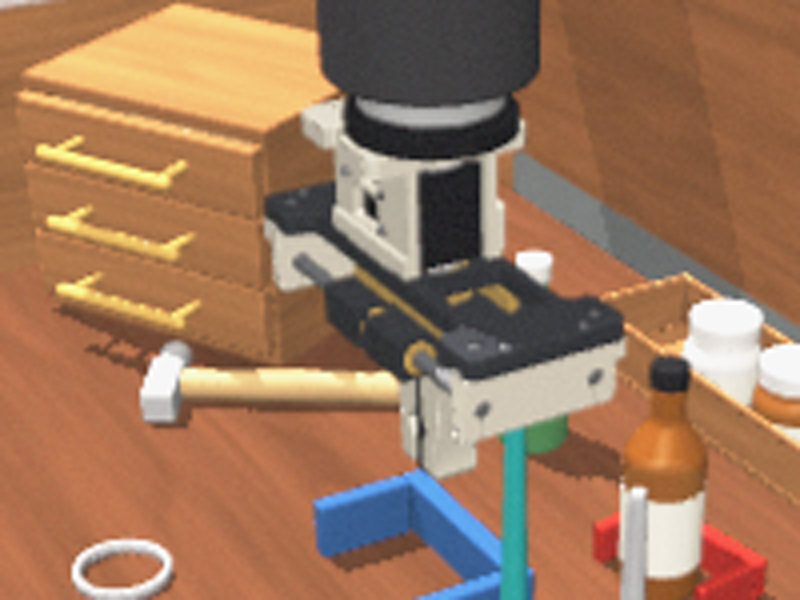

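The hand's body has wide end plates (crop 450–625 px), and the finger looks wider than the 19 mm pad. I need a sharper view, so I'll pick a pose closer to and level with the side camera.

```bash
python3 - <<'E'
from m import *
s=cam("side"); C=-s[2].T@s[3]
for p in [(.4,-.1,.5),(.4,-.2,.5),(.4,-.3,.5),(.35,-.3,.45),(.35,-.4,.45),(.4,-.1,.55),(.4,-.3,.4),(.3,-.4,.4),(.35,-.35,.4)]:
    print(p,proj(s,p).round(),np.linalg.norm(np.array(p)-C).round(2), np.degrees(np.arctan2(p[1]-C[1],p[0]-C[0])).round())
E
```

```text
(0.4, -0.1, 0.5) [288.  71.] 0.84 61.0
(0.4, -0.2, 0.5) [321.  89.] 0.76 57.0
(0.4, -0.3, 0.5) [361. 112.] 0.68 52.0
(0.35, -0.3, 0.45) [330. 154.] 0.67 56.0
(0.35, -0.4, 0.45) [374. 185.] 0.6 49.0
(0.4, -0.1, 0.55) [288.  39.] 0.82 61.0
(0.4, -0.3, 0.4) [357. 176.] 0.72 52.0
(0.3, -0.4, 0.4) [339. 230.] 0.61 54.0
(0.35, -0.35, 0.4) [349. 201.] 0.66 53.0
```

{"api": "send_rows", "payload": {"steps": [{"dp": [0,40,-38],"roll": 0.13,"jaw": 0},{"dp": [0,80,-76],"roll": 0.27,"jaw": 0},{"dp": [0,120,-114],"roll": 0.4,"jaw": 0},{"dp": [0,160,-152],"roll": 0.53,"jaw": 0},{"dp": [0,200,-190],"roll": 0.66,"jaw": 0}]}}

```text
time_s: 2.8
tcp_pos: [0.3996, -0.299, 0.4819]
eef_rot: [-180.0, -0.0, -38.0]
contact_force: [1.0, 0.2, -0.3]
gripper_width: 0.0006
gripper_force: 0.0
```

{"api": "send_rows", "payload": {"steps": [{"dp": [0,0,0],"roll": 0,"jaw": 0},{"dp": [0,0,0],"roll": 0,"jaw": 0}]}}

```text
time_s: 3.05
tcp_pos: [0.3998, -0.2977, 0.4797]
eef_rot: [-180.0, 0.1, -37.8]
contact_force: [-1.0, -0.6, -1.0]
gripper_width: 0.0006
gripper_force: 0.0
```

```bash
python3 - <<'E'
from m import *
s=cam("side"); st=r.get_state(); p=st["tcp_pos"]; print(p,st["eef_rot"],st["gripper_width"])
R=cv2.Rodrigues(np.zeros(3))[0]
from scipy.spatial.transform import Rotation as Ro
R=Ro.from_euler("xyz",st["eef_rot"],degrees=True).as_matrix()
x,y=proj(s,p).astype(int); a,b=x-70,y-70
im=cv2.resize(s[0][b:b+105,a:a+140],None,fx=5.7,fy=5.7,interpolation=cv2.INTER_CUBIC)
cv2.imwrite("pics/side2.png",im); print(a,b)
for q in [(39,96.5,-52),(-39,96.5,-52),(39,-96.5,-52),(-39,-96.5,-52),(39,0,-52),(-39,0,-52),(9.5,21,14),(-9.5,21,14),(9.5,21,-50),(-9.5,21,-50),(9.5,-21,14),(-9.5,-21,14)]:
    w=p+R@np.array(q)/1000; print(q,((proj(s,w)-[a,b])*5.7).round())
E
```

```text
[ 0.3996572  -0.2974029   0.47967583] [ 1.79998014e+02  8.01785530e-02 -3.77440153e+01] 0.0002668892966562823
288 55
(39, 96.5, -52) [603. 361.]
(-39, 96.5, -52) [220. 341.]
(39, -96.5, -52) [578.  68.]
(-39, -96.5, -52) [278.  54.]
(39, 0, -52) [589. 197.]
(-39, 0, -52) [252. 180.]
(9.5, 21, 14) [438. 492.]
(-9.5, 21, 14) [359. 488.]
(9.5, 21, -50) [459. 231.]
(-9.5, 21, -50) [375. 227.]
(9.5, -21, 14) [440. 420.]
(-9.5, -21, 14) [365. 416.]
```

View pics/side2.png

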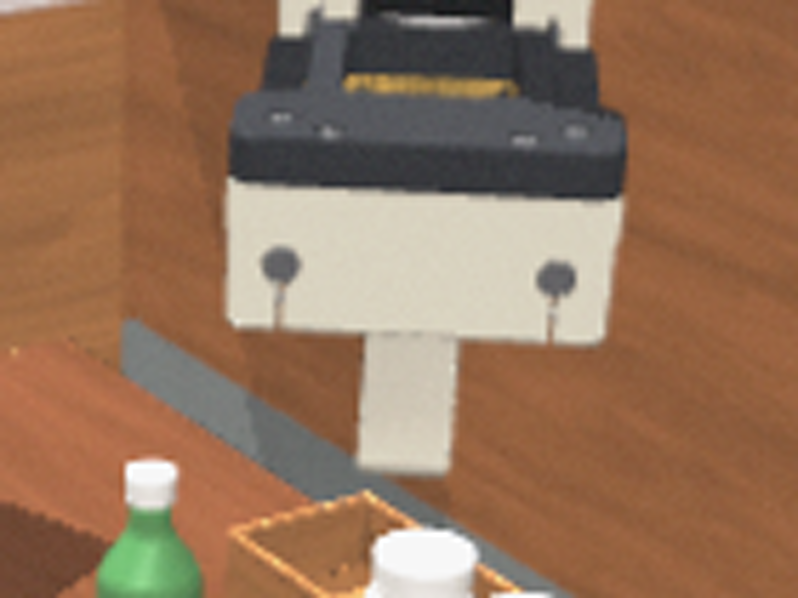

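The finger is about 22.4 mm wide (357–450 px) and the body 78 mm, so the spike clears the body by roughly 1.6 mm. The round wrist flange above could also matter, because the spike is 240 mm tall. I'll check its height and radius.

```bash
python3 - <<'E'
from m import *
s=cam("side"); p=np.array([.3982,-.1055,.2907]); C=-s[2].T@s[3]
# silhouette sideways direction (horizontal, perpendicular to view)
v=(p-C)[:2]; n=np.array([v[1],-v[0],0])/np.linalg.norm(v)
for h in range(120,261,20):
    o=[]
    for d in(-58,-45,0,45,58): o+=list(((proj(s,p+np.array([0,0,h/1000])+n*d/1000)-[181,73])*4).round().astype(int))
    print(h,o)
E
python3 - <<'E'
from m import *
s=cam("side"); cv2.imwrite("pics/side3.png",cv2.resize(s[0][0:150,260:460],None,fx=4,fy=4,interpolation=cv2.INTER_CUBIC))
p=r.get_state()["tcp_pos"]; C=-s[2].T@s[3]; v=(p-C)[:2]; n=np.array([v[1],-v[0],0])/np.linalg.norm(v)
for h in range(80,241,20):
    o=[]
    for d in(-58,-45,0,45,58): o+=list(((proj(s,p+np.array([0,0,h/1000])+n*d/1000)-[260,0])*4).round().astype(int))
    print(h,o)
E
```

```text
120 [np.int64(303), np.int64(204), np.int64(333), np.int64(204), np.int64(437), np.int64(203), np.int64(540), np.int64(202), np.int64(570), np.int64(202)]
140 [np.int64(300), np.int64(160), np.int64(330), np.int64(160), np.int64(436), np.int64(159), np.int64(541), np.int64(158), np.int64(571), np.int64(158)]
160 [np.int64(297), np.int64(114), np.int64(328), np.int64(114), np.int64(435), np.int64(114), np.int64(541), np.int64(113), np.int64(572), np.int64(113)]
180 [np.int64(294), np.int64(67), np.int64(325), np.int64(67), np.int64(434), np.int64(67), np.int64(542), np.int64(67), np.int64(573), np.int64(66)]
200 [np.int64(291), np.int64(19), np.int64(323), np.int64(19), np.int64(433), np.int64(19), np.int64(543), np.int64(19), np.int64(574), np.int64(18)]
220 [np.int64(288), np.int64(-31), np.int64(320), np.int64(-31), np.int64(432), np.int64(-31), np.int64(543), np.int64(-31), np.int64(575), np.int64(-31)]
240 [np.int64(284), np.int64(-82), np.int64(317), np.int64(-82), np.int64(431), np.int64(-82), np.int64(544), np.int64(-82), np.int64(576), np.int64(-82)]
260 [np.int64(281), np.in
[... 835 characters left out ...]
64(-8), np.int64(584), np.int64(-3), np.int64(628), np.int64(-1)]
180 [np.int64(238), np.int64(-90), np.int64(283), np.int64(-89), np.int64(437), np.int64(-84), np.int64(593), np.int64(-79), np.int64(638), np.int64(-77)]
200 [np.int64(240), np.int64(-169), np.int64(285), np.int64(-167), np.int64(442), np.int64(-163), np.int64(602), np.int64(-158), np.int64(648), np.int64(-156)]
220 [np.int64(241), np.int64(-251), np.int64(287), np.int64(-249), np.int64(448), np.int64(-245), np.int64(611), np.int64(-241), np.int64(659), np.int64(-239)]
240 [np.int64(242), np.int64(-336), np.int64(290), np.int64(-335), np.int64(454), np.int64(-331), np.int64(621), np.int64(-327), np.int64(669), np.int64(-326)]
```

View pics/side3.png

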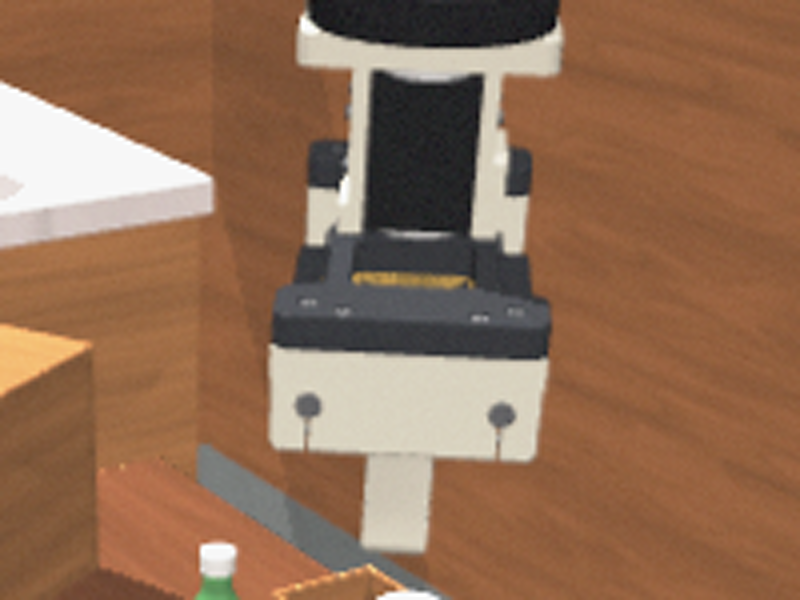

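The collar and dark flange (about 46 mm radius, roughly 177 mm above the TCP) would hit the spike's top if I pushed centrally. So I'll open the jaws fully and push with only the left (+y) finger. That puts the hand about 54 mm to the right, which clears the flange. The fingers stay in front of the bay throughout.

{"api": "send_rows", "payload": {"steps": [{"dp": [-12,-24,36],"roll": -0.11,"jaw": 100},{"dp": [-25,-48,72],"roll": -0.23,"jaw": 100},{"dp": [-37,-71,108],"roll": -0.34,"jaw": 100},{"dp": [-49,-95,144],"roll": -0.45,"jaw": 100},{"dp": [-62,-119,180],"roll": -0.567,"jaw": 100}]}}

```text
time_s: 3.82
tcp_pos: [0.4233, -0.1645, 0.2993]
eef_rot: [-180.0, -0.0, -5.0]
contact_force: [1.1, 0.4, 0.5]
gripper_width: 0.045
gripper_force: 0.0
```

{"api": "send_rows", "payload": {"steps": [{"dp": [0,0,0],"roll": 0,"jaw": 100},{"dp": [0,0,0],"roll": 0,"jaw": 100},{"dp": [0,0,0],"roll": 0,"jaw": 100},{"dp": [0,0,0],"roll": 0,"jaw": 100}]}}

```text
time_s: 4.32
tcp_pos: [0.4239, -0.1665, 0.3013]
eef_rot: [-180.0, -0.1, -5.4]
contact_force: [-0.1, -0.5, -0.3]
gripper_width: 0.0842
gripper_force: 0.0
```

```bash
cat > g.py <<'E'
from m import *
st=r.get_state(); p=st["tcp_pos"]; psi=np.radians(st["eef_rot"][2])
ex=np.array([np.cos(psi),np.sin(psi)]); ey=np.array([np.sin(psi),-np.cos(psi)])
c=cam("top"); f,rad,d,cm=foot(c); print("t",st["time_s"],"foot",f,rad,d,"tcp",p,st["eef_rot"],st["gripper_width"],st["contact_force"])
print("foot in tool x,y mm:",(f-p[:2])@ex*1000,(f-p[:2])@ey*1000,"to target",((np.array([.6896,-.1375])-f)*1000).round(1))
E
python3 g.py
```

```text
t 4.325 foot [ 0.5031426  -0.11985157] 0.03811747208237648 0.07190264674880376 tcp [ 0.42392144 -0.16651036  0.30125748] [-1.79996191e+02 -7.09218398e-02 -5.37652892e+00] 0.08417156143658001 [-0.10272178 -0.54010636 -0.27769905]
foot in tool x,y mm: 74.50066218409326 -53.87657315706706 to target [186.5 -17.6]
```

{"api": "send_rows", "payload": {"steps": [{"dp": [0,0,60],"roll": 0,"jaw": 100},{"dp": [0,0,120],"roll": 0,"jaw": 100},{"dp": [0,0,180],"roll": 0,"jaw": 100},{"dp": [0,0,230],"roll": 0,"jaw": 100},{"dp": [0,0,265],"roll": 0,"jaw": 100}]}}

```text
time_s: 5.0
tcp_pos: [0.423, -0.1665, 0.0338]
eef_rot: [180.0, 0.1, -5.4]
contact_force: [0.8, -0.4, -0.1]
gripper_width: 0.0877
gripper_force: 0.0
```

{"api": "send_rows", "payload": {"steps": [{"dp": [0,0,7],"roll": 0,"jaw": 100},{"dp": [0,0,14],"roll": 0,"jaw": 100},{"dp": [5,0,14],"roll": 0,"jaw": 100},{"dp": [10,0,14],"roll": 0,"jaw": 100},{"dp": [15,0,14],"roll": 0,"jaw": 100}]}}

```text
time_s: 5.62
tcp_pos: [0.4397, -0.1675, 0.0224]
eef_rot: [-180.0, -0.1, -5.3]
contact_force: [0.6, 0.1, 0.5]
gripper_width: 0.0876
gripper_force: 0.0
```

```bash
python3 g.py; python3 - <<'E'
from m import *
s=cam("side"); x,y=proj(s,(.46,-.13,.08)).astype(int)
cv2.imwrite("pics/side4.png",cv2.resize(s[0][y-60:y+60,x-80:x+80],None,fx=5,fy=5,interpolation=cv2.INTER_CUBIC))
E
```

```text
t 5.625 foot [ 0.51173306 -0.11455589] 0.03181709721684456 0.044482301540405375 tcp [ 0.43973841 -0.16748634  0.02239788] [-1.79988957e+02 -1.04088387e-01 -5.30862173e+00] 0.08763256157430363 [0.60359377 0.08608221 0.48778877]
foot in tool x,y mm: 66.78870034123509 -59.36439469979455 to target [177.9 -22.9]
```

View pics/side4.png

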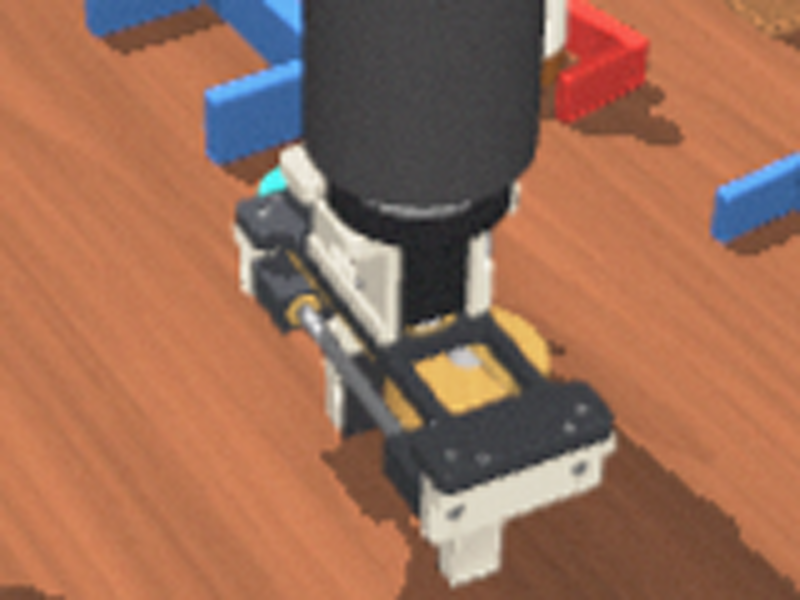

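The foot is partly hidden behind the hand in both views. By geometry the finger still has about 10 mm to go, so I'll approach slowly and watch the force.

{"api": "send_rows", "payload": {"steps": [{"dp": [2,0,1],"roll": 0,"jaw": 100},{"dp": [4,0,1],"roll": 0,"jaw": 100},{"dp": [6,0,1],"roll": 0,"jaw": 100},{"dp": [8,0,1],"roll": 0,"jaw": 100}]}}

```text
time_s: 6.22
tcp_pos: [0.4467, -0.1682, 0.0205]
eef_rot: [180.0, 0.0, -5.3]
contact_force: [-0.6, 0.4, -0.3]
gripper_width: 0.0876
gripper_force: 0.0
```

{"api": "send_rows", "payload": {"steps": [{"dp": [1,0,0],"roll": 0,"jaw": 100},{"dp": [2,0,0],"roll": 0,"jaw": 100},{"dp": [3,0,0],"roll": 0,"jaw": 100}]}}

```text
time_s: 6.6
tcp_pos: [0.4489, -0.1685, 0.0204]
eef_rot: [180.0, 0.1, -5.3]
contact_force: [-3.3, 1.4, 2.4]
gripper_width: 0.0876
gripper_force: 1.7
```

{"api": "send_rows", "payload": {"steps": [{"dp": [1,0,0],"roll": 0,"jaw": 100},{"dp": [2,0,0],"roll": 0,"jaw": 100},{"dp": [3,0,0],"roll": 0,"jaw": 100}]}}

```text
time_s: 6.98
tcp_pos: [0.4509, -0.1689, 0.0203]
eef_rot: [180.0, 0.2, -5.3]
contact_force: [-4.8, 0.3, 3.6]
gripper_width: 0.0874
gripper_force: 2.6
```

```bash
python3 - <<'E'
from h import *
c=cam("top"); st=r.get_state(); print(st["tcp_pos"],st["contact_force"],st["moment"])
x,y=proj(c,(.5,-.13,.08)).astype(int)
a=c[0][y-50:y+50,x-60:x+60]; s=cam("side"); x,y=proj(s,(.5,-.13,.08)).astype(int); b=s[0][y-50:y+50,x-60:x+60]
cv2.imwrite("pics/p5.png",cv2.resize(np.hstack([a,b]),None,fx=3.3,fy=3.3,interpolation=cv2.INTER_CUBIC))
E
```

```text
[ 0.45118103 -0.16888833  0.02031826] [-3.79012398  0.34394264  2.47939107] [0.30890509 1.56464819 0.26799503]
```

View pics/p5.png

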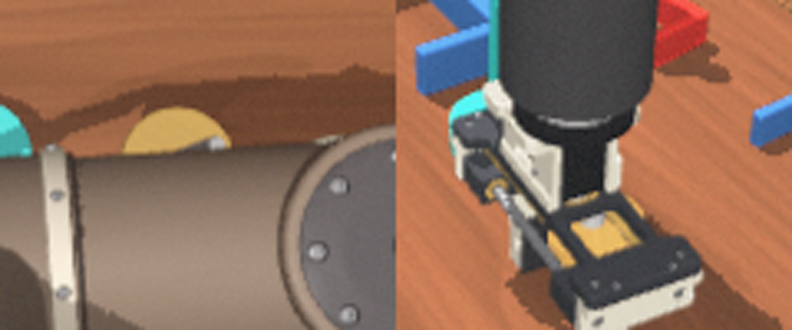

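Contact came at TCP x ≈ 0.449, which is just where the finger face should meet the foot. I'll check that the mandrel is still upright from the spike tip against the visible foot arc.

```bash
cat > v.py <<'E'
from h import *
from scipy.optimize import least_squares
def look(x0,y0):
    c=cam("top"); hsv=cv2.cvtColor(c[0],cv2.COLOR_BGR2HSV)
    u,v=proj(c,(x0,y0,.026)).astype(int)
    win=np.zeros(hsv.shape[:2],np.uint8); win[v-45:v+30,u-30:u+45]=255
    m=cv2.inRange(hsv,(20,90,120),(32,255,255))&win
    k=max(cv2.findContours(m,0,1)[0],key=cv2.contourArea).reshape(-1,2)
    P=np.array([ray(c,p,.026)[:2] for p in k])
    # far-side outline points only (not cut by arm or shadowed spike)
    for _ in range(4):
        d=np.hypot(*(P-[x0,y0]).T); s=abs(d-.038)<.006
        s&=P[:,0]>x0+.0
        q=least_squares(lambda q:np.hypot(*(P[s]-q).T)-.038,[x0,y0],loss="soft_l1",f_scale=.001).x; x0,y0=q
    g=cv2.inRange(hsv,(0,0,165),(180,50,255)); n,l,st,ce=cv2.connectedComponentsWithStats(g)
    e=proj(c,(x0,y0,.236)); 
    cand=[(np.hypot(*(ce[i]-e)),i) for i in range(1,n) if st[i,4]>4]; i=min(cand)[1]
    t=ray(c,ce[i],.238)
    S=r.get_state()
    print("foot",np.round(q,4),"n",s.sum(),"tip",t[:2].round(4),"px",ce[i].round(1),st[i,4],"tcp",S["tcp_pos"].round(4),"F",S["contact_force"].round(1),"to target mm",((np.array([.6896,-.1375])-q)*1000).round(1))
if __name__=="__main__":
    import sys; look(float(sys.argv[1]),float(sys.argv[2]))
E
python3 v.py .505 -.12
python3 - <<'E'
from m import *  # reference: initial picture, same tip threshold
c=cam("top"); im=cv2.imread("pics/top0.png"); hsv=cv2.cvtColor(im,cv2.COLOR_BGR2HSV)
g=cv2.inRange(hsv,(0,0,165),(180,50,255)); n,l,st,ce=cv2.connectedComponentsWithStats(g)
e=proj(c,(.503,-.12,.236))
for i in range(1,n):
    if np.hypot(*(ce[i]-e))<8: print(ce[i],st[i,4],ray(c,ce[i],.238))
E
```

```text
foot [ 0.4989 -0.1464] n 12 tip [ 0.5078 -0.1209] px [380.3 247.2] 10 tcp [ 0.4516 -0.1688  0.0203] F [-3.2  0.3  0.1] to target mm [190.7   8.9]
[379.90909091 249.90909091] 22 [ 0.50308393 -0.12016228  0.238     ]
```

```bash
sed -i 's/win\[v-45:v+30,u-30:u+45\]/win[v-30:v-3,u-25:u+25]/; s/s&=P\[:,0\]>x0+.0/s\&=P[:,0]>x0+.012/' v.py; python3 v.py .5055 -.1203
```

```text
foot [ 0.5055 -0.1203] n 0 tip [ 0.5078 -0.1213] px [380.5 247.2] 10 tcp [ 0.4524 -0.1688  0.0204] F [-2.3  0.2 -1.3] to target mm [184.1 -17.2]
```

```bash
python3 - <<'E'
from h import *
c=cam("top"); hsv=cv2.cvtColor(c[0],cv2.COLOR_BGR2HSV); u,v=proj(c,(.5055,-.1203,.026)).astype(int); print(u,v)
print(hsv[v-24:v+2:2,u].tolist()); print(hsv[v-10,u-26:u+27:2].tolist())
E
```

```text
368 254
[[10, 144, 103], [11, 141, 105], [9, 137, 104], [13, 142, 124], [20, 136, 210], [19, 138, 209], [19, 135, 208], [19, 141, 208], [19, 137, 208], [19, 139, 208], [16, 102, 112], [10, 76, 91], [12, 70, 105]]
[[11, 140, 160], [12, 143, 160], [10, 140, 162], [11, 142, 162], [11, 144, 159], [11, 136, 161], [16, 145, 156], [19, 139, 208], [19, 137, 207], [19, 139, 208], [19, 139, 208], [19, 138, 209], [19, 136, 207], [19, 141, 208], [19, 138, 209], [19, 140, 207], [19, 140, 208], [19, 139, 209], [19, 138, 211], [20, 139, 211], [18, 145, 192], [9, 144, 106], [11, 137, 104], [11, 149, 108], [10, 141, 112], [10, 146, 112], [11, 146, 112]]
```

Under this shading the hue is 19, so I'll widen the mask.

```bash
sed -i 's/(20,90,120),(32/(16,90,165),(32/' v.py; python3 v.py .5055 -.1203
```

```text
foot [ 0.5051 -0.1202] n 46 tip [ 0.5081 -0.1213] px [380.5 247. ] 12 tcp [ 0.4527 -0.1688  0.0204] F [-2.3  0.5 -1.5] to target mm [184.5 -17.3]
```

{"api": "send_rows", "payload": {"steps": [{"dp": [3,0,0],"roll": 0,"jaw": 100},{"dp": [6,0,0],"roll": 0,"jaw": 100},{"dp": [9,0,0],"roll": 0,"jaw": 100},{"dp": [12,0,0],"roll": 0,"jaw": 100},{"dp": [15,0,0],"roll": 0,"jaw": 100}]}}

```text
time_s: 7.95
tcp_pos: [0.4677, -0.1702, 0.0205]
eef_rot: [180.0, 0.0, -5.3]
contact_force: [-2.0, 0.7, -1.5]
gripper_width: 0.0879
gripper_force: 1.1
```

```bash
python3 v.py .519 -.1215;python3 -c "
from plant import r
s=r.get_state();print(s['moment'],s['eef_rot'],s['contact_force'])"
```

```text
foot [ 0.5203 -0.1226] n 36 tip [ 0.5031 -0.185 ] px [417.5 249.5] 6 tcp [ 0.4683 -0.1702  0.0206] F [-1.5  0.1 -1.4] to target mm [169.3 -14.9]
[-0.05221174  0.63092784  0.1285701 ] [ 1.79996658e+02 -2.69838306e-02 -5.30696897e+00] [-1.54400768  0.11514074 -1.36196321]
```

{"api": "send_rows", "payload": {"steps": [{"dp": [5,0,0],"roll": 0,"jaw": 100},{"dp": [11,0,0],"roll": 0,"jaw": 100},{"dp": [17,0,0],"roll": 0,"jaw": 100},{"dp": [23,0,0],"roll": 0,"jaw": 100},{"dp": [29,0,0],"roll": 0,"jaw": 100}]}}

```text
time_s: 8.62
tcp_pos: [0.4966, -0.1729, 0.0206]
eef_rot: [180.0, 0.0, -5.3]
contact_force: [-3.1, 0.8, 1.8]
gripper_width: 0.0878
gripper_force: 2.0
```

{"api": "send_rows", "payload": {"steps": [{"dp": [6,0,0],"roll": 0,"jaw": 100},{"dp": [12,0,0],"roll": 0,"jaw": 100},{"dp": [18,0,0],"roll": 0,"jaw": 100},{"dp": [24,0,0],"roll": 0,"jaw": 100},{"dp": [30,0,0],"roll": 0,"jaw": 100}]}}

```text
time_s: 9.25
tcp_pos: [0.5266, -0.1757, 0.0206]
eef_rot: [180.0, 0.0, -5.3]
contact_force: [-4.6, 1.5, 1.9]
gripper_width: 0.0878
gripper_force: 2.0
```

```bash
python3 v.py .579 -.127
```

```text
Traceback (most recent call last):
  File "v.py", line 22, in <module>
    import sys; look(float(sys.argv[1]),float(sys.argv[2]))
                ~~~~^^^^^^^^^^^^^^^^^^^^^^^^^^^^^^^^^^^^^^^
  File "v.py", line 8, in look
    k=max(cv2.findContours(m,0,1)[0],key=cv2.contourArea).reshape(-1,2)
      ~~~^^^^^^^^^^^^^^^^^^^^^^^^^^^^^^^^^^^^^^^^^^^^^^^^
ValueError: max() iterable argument is empty
```

```bash
cat > w.py <<'E'
from h import *
import sys
from scipy.optimize import least_squares
def arc(n,x0,y0):
    c=cam(n); hsv=cv2.cvtColor(c[0],cv2.COLOR_BGR2HSV)
    u,v=proj(c,(x0,y0,.026)).astype(int); win=np.zeros(hsv.shape[:2],np.uint8); win[max(v-40,0):v+40,u-40:u+40]=255
    m=cv2.inRange(hsv,(16,100,110),(30,255,255))&win
    ks=cv2.findContours(m,0,1)[0]
    if not ks: print(n,"none"); return
    P=np.array([ray(c,p,.026)[:2] for k in ks for p in k.reshape(-1,2)]); q=np.array([x0,y0])
    for _ in range(6):
        D=P-q; d=np.hypot(*D.T); s=(abs(d-.038)<.006)&(D@([.7,.0] if n=="top" else [.9,.2])>.01)
        if s.sum()<6: break
        q=least_squares(lambda q:np.hypot(*(P[s]-q).T)-.038,q,loss="soft_l1",f_scale=.001).x
    print(n,"px",m.astype(bool).sum(),"foot",q.round(4),"n",s.sum(),"to target",((np.array([.6896,-.1375])-q)*1000).round(1))
for n in("top","side"): arc(n,float(sys.argv[1]),float(sys.argv[2]))
S=r.get_state(); print(S["tcp_pos"].round(4),S["contact_force"].round(1))
E
python3 w.py .58 -.1265
python3 - <<'E'
from h import *
o=[]
for n in("top","side"):
    c=cam(n); x,y=proj(c,(.6,-.13,.08)).astype(int); a=max(y-75,0); o.append(c[0][a:a+150,x-100:x+100])
cv2.imwrite("pics/p6.png",cv2.resize(np.hstack(o),None,fx=2,fy=2,interpolation=cv2.INTER_CUBIC))
E
```

```text
top none
side px 262 foot [ 0.5724 -0.1349] n 22 to target [117.2  -2.6]
[ 0.5277 -0.1757  0.0207] [-0.   0.8  0.7]
```

View pics/p6.png

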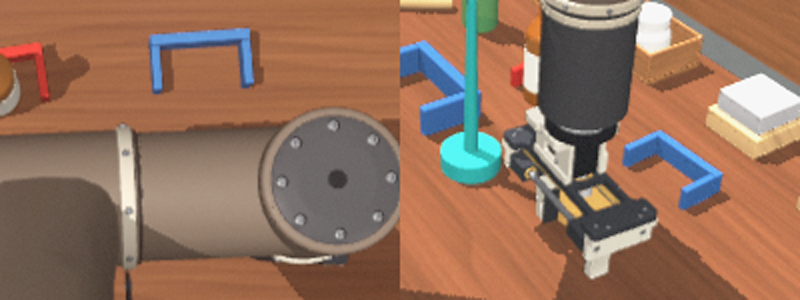

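{"api": "send_rows", "payload": {"steps": [{"dp": [6,0,0],"roll": 0,"jaw": 100},{"dp": [12,0,0],"roll": 0,"jaw": 100},{"dp": [18,0,0],"roll": 0,"jaw": 100},{"dp": [24,0,0],"roll": 0,"jaw": 100},{"dp": [30,0,0],"roll": 0,"jaw": 100}]}}

```text
time_s: 10.12
tcp_pos: [0.5551, -0.1785, 0.0205]
eef_rot: [180.0, 0.1, -5.3]
contact_force: [-5.2, 1.5, 4.7]
gripper_width: 0.0876
gripper_force: 2.9
```

{"api": "send_rows", "payload": {"steps": [{"dp": [6,0,0],"roll": 0,"jaw": 100},{"dp": [12,0,0],"roll": 0,"jaw": 100},{"dp": [18,0,0],"roll": 0,"jaw": 100},{"dp": [24,0,0],"roll": 0,"jaw": 100},{"dp": [28,0,0],"roll": 0,"jaw": 100}]}}

```text
time_s: 10.75
tcp_pos: [0.5834, -0.1811, 0.0206]
eef_rot: [180.0, 0.1, -5.3]
contact_force: [-5.4, 0.3, 5.4]
gripper_width: 0.0875
gripper_force: 2.9
```

```bash
python3 w.py .639 -.132
```

```text
top none
side px 309 foot [ 0.6342 -0.1439] n 24 to target [55.4  6.4]
[ 0.5841 -0.1811  0.0205] [-2.8 -0.6  3.1]
```

The foot should be at the bay mouth now, but the arm hides it. I'll back straight off to see it before it enters.

{"api": "send_rows", "payload": {"steps": [{"dp": [-10,0,0],"roll": 0,"jaw": 100},{"dp": [-40,0,0],"roll": 0,"jaw": 100},{"dp": [-80,0,0],"roll": 0,"jaw": 100},{"dp": [-120,0,0],"roll": 0,"jaw": 100},{"dp": [-140,0,0],"roll": 0,"jaw": 100}]}}

```text
time_s: 11.48
tcp_pos: [0.4425, -0.1679, 0.0207]
eef_rot: [-180.0, -0.0, -5.3]
contact_force: [0.8, 0.4, 0.3]
gripper_width: 0.0876
gripper_force: 0.0
```

```bash
python3 w.py .637 -.132; python3 - <<'E'
from m import *
c=cam("top"); bays(c)
hsv=cv2.cvtColor(c[0],cv2.COLOR_BGR2HSV); m=cv2.inRange(hsv,(16,90,140),(32,255,255)); u,v=proj(c,(.637,-.132,.026)).astype(int)
w=np.zeros_like(m); w[v-28:v+28,u-28:u+28]=255; k=cv2.convexHull(max(cv2.findContours(cv2.morphologyEx(m&w,cv2.MORPH_CLOSE,np.ones((7,7))),0,1)[0],key=cv2.contourArea)); print(cv2.boundingRect(k),cv2.minEnclosingCircle(np.array([ray(c,p[0],.026)[:2] for p in k],np.float32)))
E
```

```text
top px 824 foot [ 0.6374 -0.1323] n 34 to target [52.2 -5.2]
side px 377 foot [ 0.6351 -0.1343] n 41 to target [54.5 -3.2]
[ 0.4425 -0.1679  0.0209] [0.5 0.1 0.6]
(198, 222, 72, 40) ((0.5365333557128906, 0.1725631207227707), (0.15507858991622925, 0.08504696935415268), 89.39266967773438) [[0.49320000410079956, 0.09549999982118607], [0.5781999826431274, 0.09459999948740005], [0.5799000263214111, 0.24959999322891235], [0.49480000138282776, 0.25049999356269836]]
(349, 147, 52, 30) ((0.709805965423584, -0.13651815056800842), (0.05982071906328201, 0.10969667136669159), 3.070441961288452) [[0.6769999861717224, -0.08340000361204147], [0.6829000115394592, -0.19290000200271606], [0.7426000237464905, -0.18970000743865967], [0.7366999983787537, -0.08009999990463257]]
(355, 177, 36, 35) ((0.6374601721763611, -0.13157597184181213), 0.03955797106027603)
```

The foot is at (0.637, -0.132) and the bay is aligned; it needs about +52 and -5 mm, which is along the current push line. Returning to push.

{"api": "send_rows", "payload": {"steps": [{"dp": [25,0,0],"roll": 0,"jaw": 100},{"dp": [60,0,0],"roll": 0,"jaw": 100},{"dp": [95,0,0],"roll": 0,"jaw": 100},{"dp": [118,0,0],"roll": 0,"jaw": 100},{"dp": [130,0,0],"roll": 0,"jaw": 100}]}}

```text
time_s: 12.25
tcp_pos: [0.5761, -0.1802, 0.0203]
eef_rot: [180.0, -0.1, -5.3]
contact_force: [-0.4, -0.2, -0.9]
gripper_width: 0.0879
gripper_force: 0.0
```

{"api": "send_rows", "payload": {"steps": [{"dp": [4,0,0],"roll": 0,"jaw": 100},{"dp": [8,0,0],"roll": 0,"jaw": 100},{"dp": [12,0,0],"roll": 0,"jaw": 100},{"dp": [16,0,0],"roll": 0,"jaw": 100},{"dp": [20,0,0],"roll": 0,"jaw": 100}]}}

```text
time_s: 12.88
tcp_pos: [0.5924, -0.1819, 0.0206]
eef_rot: [180.0, 0.2, -5.3]
contact_force: [-5.3, 0.4, 4.0]
gripper_width: 0.0872
gripper_force: 2.5
```

{"api": "send_rows", "payload": {"steps": [{"dp": [5,0,0],"roll": 0,"jaw": 100},{"dp": [10,0,0],"roll": 0,"jaw": 100},{"dp": [15,0,0],"roll": 0,"jaw": 100},{"dp": [20,0,0],"roll": 0,"jaw": 100},{"dp": [25,0,0],"roll": 0,"jaw": 100}]}}

```text
time_s: 13.5
tcp_pos: [0.6191, -0.1843, 0.0205]
eef_rot: [-180.0, 0.0, -5.3]
contact_force: [-4.3, 0.8, 4.0]
gripper_width: 0.0875
gripper_force: 2.4
```

{"api": "send_rows", "payload": {"steps": [{"dp": [3,0,0],"roll": 0,"jaw": 100},{"dp": [6,0,0],"roll": 0,"jaw": 100},{"dp": [8,0,0],"roll": 0,"jaw": 100}]}}

```text
time_s: 13.88
tcp_pos: [0.627, -0.185, 0.0206]
eef_rot: [180.0, 0.0, -5.3]
contact_force: [-5.2, 1.2, 3.3]
gripper_width: 0.0878
gripper_force: 2.5
```

{"api": "send_rows", "payload": {"steps": [{"dp": [2,0,0],"roll": 0,"jaw": 100},{"dp": [4,0,0],"roll": 0,"jaw": 100},{"dp": [5,0,0],"roll": 0,"jaw": 100},{"dp": [6,0,0],"roll": 0,"jaw": 100}]}}

```text
time_s: 14.38
tcp_pos: [0.6328, -0.1856, 0.0206]
eef_rot: [-180.0, 0.0, -5.3]
contact_force: [-5.3, 0.9, 3.5]
gripper_width: 0.0876
gripper_force: 2.3
```

{"api": "send_rows", "payload": {"steps": [{"dp": [1,0,0],"roll": 0,"jaw": 100},{"dp": [2,0,0],"roll": 0,"jaw": 100}]}}

```text
time_s: 14.62
tcp_pos: [0.6349, -0.1857, 0.0206]
eef_rot: [180.0, -0.0, -5.3]
contact_force: [-4.5, 0.6, 3.0]
gripper_width: 0.0875
gripper_force: 2.2
```

{"api": "send_rows", "payload": {"steps": [{"dp": [1,0,0],"roll": 0,"jaw": 100},{"dp": [1,0,0],"roll": 0,"jaw": 100}]}}

```text
time_s: 14.88
tcp_pos: [0.636, -0.1858, 0.0206]
eef_rot: [180.0, -0.0, -5.3]
contact_force: [-4.5, -0.1, 1.4]
gripper_width: 0.0876
gripper_force: 1.8
```

{"api": "send_rows", "payload": {"steps": [{"dp": [1,0,0],"roll": 0,"jaw": 100},{"dp": [1,0,0],"roll": 0,"jaw": 100}]}}

```text
time_s: 15.12
tcp_pos: [0.6369, -0.1859, 0.0206]
eef_rot: [-180.0, -0.0, -5.3]
contact_force: [-3.6, 1.0, 2.1]
gripper_width: 0.0873
gripper_force: 1.9
```

{"api": "send_rows", "payload": {"steps": [{"dp": [1,0,0],"roll": 0,"jaw": 100},{"dp": [1,0,0],"roll": 0,"jaw": 100}]}}

```text
time_s: 15.38
tcp_pos: [0.6372, -0.186, 0.0206]
eef_rot: [180.0, 0.1, -5.3]
contact_force: [-6.7, 0.3, 4.5]
gripper_width: 0.0874
gripper_force: 3.0
```

{"api": "send_rows", "payload": {"steps": [{"dp": [1,0,0],"roll": 0,"jaw": 100},{"dp": [1,0,0],"roll": 0,"jaw": 100}]}}

```text
time_s: 15.62
tcp_pos: [0.6373, -0.186, 0.0205]
eef_rot: [180.0, 0.2, -5.3]
contact_force: [-8.4, 0.7, 7.2]
gripper_width: 0.0879
gripper_force: 4.5
```

{"api": "send_rows", "payload": {"steps": [{"dp": [0.5,0,0],"roll": 0,"jaw": 100},{"dp": [0.5,0,0],"roll": 0,"jaw": 100}]}}

```text
time_s: 15.88
tcp_pos: [0.6374, -0.186, 0.0205]
eef_rot: [180.0, 0.2, -5.3]
contact_force: [-10.3, 2.2, 8.7]
gripper_width: 0.0878
gripper_force: 5.2
```

The finger has stalled at TCP x = 0.6374 with rising force, so the foot is against the back wall. I'll back off gently and then retreat.

{"api": "send_rows", "payload": {"steps": [{"dp": [-2,0,0],"roll": 0,"jaw": 100},{"dp": [-6,0,0],"roll": 0,"jaw": 100},{"dp": [-25,0,0],"roll": 0,"jaw": 100},{"dp": [-70,0,0],"roll": 0,"jaw": 100},{"dp": [-120,0,0],"roll": 0,"jaw": 100}]}}

```text
time_s: 16.5
tcp_pos: [0.5201, -0.1749, 0.0206]
eef_rot: [-180.0, -0.1, -5.3]
contact_force: [-0.3, 0.4, 0.3]
gripper_width: 0.0876
gripper_force: 0.0
```

{"api": "send_rows", "payload": {"steps": [{"dp": [-30,0,0],"roll": 0,"jaw": 100},{"dp": [-60,0,0],"roll": 0,"jaw": 100},{"dp": [-60,0,0],"roll": 0,"jaw": 100}]}}

```text
time_s: 16.88
tcp_pos: [0.459, -0.1693, 0.021]
eef_rot: [-180.0, -0.1, -5.3]
contact_force: [0.4, 0.7, 0.6]
gripper_width: 0.0876
gripper_force: 0.0
```

```bash
python3 w.py .69 -.1375; python3 - <<'E'
from h import *
o=[]
for n in("top","side"):
    c=cam(n); x,y=proj(c,(.66,-.13,.08)).astype(int); a=max(y-75,0); o.append(c[0][a:a+150,x-100:x+100])
cv2.imwrite("pics/p7.png",cv2.resize(np.hstack(o),None,fx=2,fy=2,interpolation=cv2.INTER_CUBIC))
E
```

```text
top px 823 foot [ 0.6892 -0.137 ] n 36 to target [ 0.4 -0.5]
side px 437 foot [ 0.69   -0.1375] n 3 to target [-0.4  0. ]
[ 0.4615 -0.1695  0.0212] [0.3 1.  1. ]
```

View pics/p7.png

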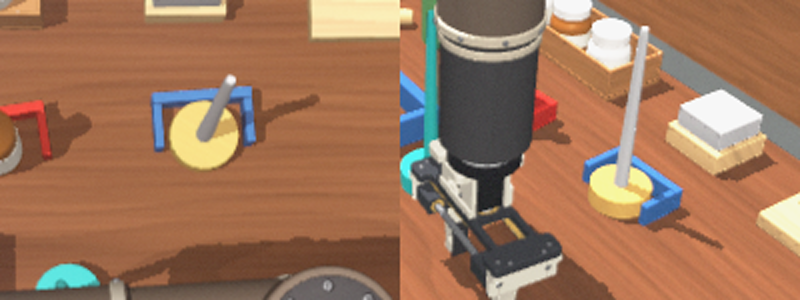

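The mandrel stands upright in the blue bay with its foot against the back wall (top crop about (203,133), within 1 mm of target), and the hand is clear.

```bash
python3 -c "
from plant import r
print(r.close_job())"
```

```text
the job is handed in; nothing more can be done
None
```

The job is handed in: the brass mandrel stands upright in the small blue bay, its foot against the back wall (within about 1 mm of the target in the top view), pushed only with one fingertip low on its foot, and nothing else was moved.

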